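# Set and clamp the slotted stop on the jig

## Task

Take the blue slotted stop out of its storage rack, set it down on the jig board, and slide its fork under the loose clamp and round the stud until the front face of its blue block is level with the red pointer. Then turn the orange clamp bar clockwise until it is fully tight. Do not shift the red pointer, and leave the other things lying about where they are.

Things in the scene. Friction and masses are not known exactly. Their poses are not given: they have to be found in the camera images.
- stop: slotted stop, loose, 0.25 kg. Origin: on the underside, below the front face of its blue block; x forward along the fork, z up. Aluminium foot x -60 to +80, 50 wide (y), 8 thick; blue block x -60 to 0, 30 wide (y), top 54 above the underside. The foot from x = 10 to 80 is a fork: two tines with round tips, slot 13 mm wide, open in front. It starts on the rack's floor, x along the rack
- stop_face (a point): foot of the block's front face (stop x = 0, y = 0, 8 mm above the underside). When the stop is home on the jig the clamp bar is too near this face for a finger: take the block there by its sides (30 mm wide), towards the rear
- stop_block_top (a point): centre of the top of the stop's blue block
- rack: fixed wooden rack: floor 170 x 90 mm, 12 mm thick, two upright cheeks 150 mm long (x), 10 thick, 56 high above the floor, 54 apart, open at both ends and above. Origin: centre of the underside, x along the cheeks. They leave only 12 mm beside the stop's block, so there it is taken lengthwise, by its front and rear faces (60 mm)
- jig: fixed plywood board 280 (x) x 150 (y) mm, top 18 mm above the table. Origin: centre of the underside; x is the way the stop slides in and then points. Stud at x = 50, y = 0. Two guide rails, 8 mm high and wide, round ends, x = 36 to 116, at y = -31 and +31 (54 clear between). x = -140 to 36 is bare landing room, where the stop can be set down
- jig_stud (a point): foot of the clamp's fixed steel stud, 10 mm diameter, on the board's top; its axes are the jig's
- pointer_tip (a point): tip of the red pointer on the jig's +y side, 31 mm from the channel's centre line, 12 mm above the board (pointer's top 16 mm above it, body 14 x 12 mm). Axes as the jig's. The block's front face shall have the same jig x as this tip, which is 32 to 52 mm before the stud. Stiff, but can be shifted by force
- clamp_bar (a joint): turn of the orange bar about the stud, rad: 0 fully loose (bar along jig x), grows clockwise seen from above, 1.3 fully tight (end stop). About 0.2 N m, more near the end; stays where left. Loose, its washer (26 mm diameter) is 14 mm above the board, 6 mm over the stop's foot; turning lowers washer and bar 5.4 mm per rad until, from about 1.1, it presses on the foot
- clamp_bar_top (a point): centre of the top of the orange clamp bar, about 92 mm above the board when loose. The bar is 60 mm long, 14 mm thick, 24 mm high, on an 18 mm round stem. The point's x axis runs along the bar, z up
- tape_measure: bystander: yellow and black tape measure 37 x 85 x 66 mm, origin under its centre
- try_square: bystander: try square with wooden stock and steel blade, 115 x 205 x 17 mm, origin under its centre
- masking_roll: bystander: roll of masking tape, 105 mm diameter, 25 mm high, origin under its centre
Mind the look-alikes: they are no part of the job. What is meant by the stop is not black or green, and is the larger of those in its own colour.

How it is judged:
On the way, in this order (a step that is already met when the one before it is completed fails the run):
1. the stop is slid to the pointer in the channel while the clamp is still loose (x of stop_face in the frame of pointer_tip between -0.004 and 0.004 m and y of stop in the frame of jig_stud between -0.004 and 0.004 m and z of stop in the frame of jig_stud between -0.003 and 0.003 m and angle between the x axis of stop and the x axis of jig, either way round below 0.08 rad and angle between stop's own z axis and vertical below 0.06 rad and x of stop_block_top in the frame of jig_stud below -0.04 m and value of joint clamp_bar below 0.6 rad), for 0.2 s.
2. the clamp bar is turned tight with the stop at the pointer (x of stop_face in the frame of pointer_tip between -0.004 and 0.004 m and y of stop in the frame of jig_stud between -0.004 and 0.004 m and z of stop in the frame of jig_stud between -0.003 and 0.003 m and angle between the x axis of stop and the x axis of jig, either way round below 0.08 rad and angle between stop's own z axis and vertical below 0.06 rad and x of stop_block_top in the frame of jig_stud below -0.04 m and value of joint clamp_bar above 1.2 rad), for 0.2 s.
At the end, for the whole second after the job is handed in: the stop lies flat on the jig board in the channel, fork round the stud and forward, straight to 0.08 rad and centred to 4 mm, the front face of its block within 4 mm of the pointer's tip along the channel; the clamp bar is turned to more than 1.2 rad; the stop is at rest (all of step 2 and linear speed of stop below 0.01 m/s); the robot touches nothing.
It fails at once if the red pointer is shifted more than 3 mm (distance of pointer_tip from where it was at the start of the episode above 0.003 m).
It fails at once if the tape measure is moved more than 30 mm (distance of tape_measure from where it was at the start of the episode above 0.03 m).
It fails at once if the try square is moved more than 30 mm (distance of try_square from where it was at the start of the episode above 0.03 m).
It fails at once if the masking roll is moved more than 30 mm (distance of masking_roll from where it was at the start of the episode above 0.03 m).
It also fails if it takes over 61 s, if anything falls off the work surface, if the arm or the gripper's body presses on something with over 40 N, if the wrist force passes 120 N, or if a joint passes its speed limit or range.

## Robot

A 6-joint arm with a two-finger parallel gripper is mounted at the origin on a cart in front of the work surface, level with it; the furniture and walls round the work are solid. World frame = base frame: x ahead of the robot, y to its left, z up, the work surface at z = 0. Lengths are in m, angles in rad, forces in N, time in s.
With the tool pointing down it reaches from about 0.425 to 1.125 m from the base axis. Payload 14.9 kg.
Tool frame: the origin (TCP) lies on the centre line of the jaws, within the pads' length; the fingertips stand 22 mm ahead of it and the grasp point (between the pads) lies 3 mm ahead of it; z points along the fingers, y is the line along which they close (so a half turn about z gives the same grasp; the last joint's range is limited). The gripper opens to 91 mm and grips with 3 to 60 N. Pads are 32 mm wide; open, the fingers measure 118 mm over their backs; the gripper's body (76 mm by 178 mm) begins 60 mm behind the grasp point.
Start: joints at [1.102, 0.379, 1.734, -0, 1.028, -0.033], TCP at [0.296, 0.635, 0.236] pointing down, gripper open.
Joint ranges: [-2.77, 2.77], [-0.74, 2.19], [0, 2.66], [-1.06, 4.2], [0.31, 2.87], [-3.08, 3.08]. Speed limits (rad/s): [1.89, 1.89, 2.39, 3.14, 3.14, 3.14].

## Interface

Orientations are given as a unit quaternion [x, y, z, w].
In Python, from station import telemetry, viewer, env gives the robot as it stands. The module is installed in compiled form; this text tells all that it offers.
- The arm moves only by the tool servo_tool, never from a script. Its argument "motion" is a list of rows, each a list of 2 entries, a list of its own where there are three numbers: the shift along the tool's x, y, z in mm, then the turn, a rotation vector about the tool's x, y, z in rad. A call has 1 to 10 rows; each row shifts and turns the commanded pose from where the row before left it, along the tool's axes as they then stand; what a row does not reach is not made up. A row lasts 1/10 s, in which the tool goes at most 50 mm and 8.59 degrees, less where a joint would pass 70% of its speed; a pose out of reach is approached as far as the arm can. A call is refused whole if a number of a shift passes 50 or a number of a turn 0.15, either way. A call with a gripper value outside its range is refused whole. "fingers" is the opening in per cent of the stroke, from 0 (shut) to 100 (fully open), set as the call begins (left out, the last holds). The fingers move at their own pace and stop on an object; "newtons" is the grip in N (left out, the last holds). Time passes only in rows, so rows that do not move let the fingers close. It gives the time, the measured TCP pose, the force, the opening and the grip force at its end, in the units of the state.
- telemetry.sense(): the state, without advancing time (a new reading comes with each control period).
- viewer.snapshot(name): name is "side" or "top" or "wrist"; returns a dict with "image" (400x640x3 uint8, red, green, blue), "fov_y" (degrees; the focal length in pixels is half the picture's height over the tangent of half this angle, whatever the lens; pixels are square), "cx", "cy" (the principal point, pixels), "distortion" ([k1, k2, p1, p2, k3] as OpenCV has them; the pictures are not rectified), "position" and "orientation" of the camera in the world. Camera axes: x right, y up, looking along -z (the intrinsics and any distortion apply to the point x, -y, -z); pixel columns grow to the right and rows downward; lengths in m; the calibration is good to about 2 mm. A picture is of the moment at which its call begins. There is no depth.
- env.finish_job(): hands the job in; it is judged then, once.
The state is a dict: "time": time; "qpos": joint angles; "qvel": joint speeds; "tau": joint torques, N m; "ee_pos": TCP position; "ee_rot": TCP orientation; "ft_force": force on the tool from outside, world axes, zero at the start; "wrist_torque": the same for the moment, N m; "width": finger opening in m; "finger_force": force on a finger pad.
Only numpy, scipy, OpenCV 4.12 (cv2) and the standard library are available. Lean on these libraries where they do the work, as an engineer would, in place of code of your own. Each camera call takes 0.05 s, during which the arm holds its last target. There are 200 camera calls.

## Working session

There is one attempt and no reset: what is moved stays moved. The work goes in short steps, Python scripts to look and compute and a tool call to move; the robot and the scene stay as the last step left them, time stands still between calls to the robot, and variables do not carry over. Pictures are saved under pics/ and viewed, at most 10 in all, crops included, and the job is handed in when it is done.

Besides the shell and the picture viewer there is one more tool, called after "Emit:" by a JSON object that holds its "op" and its "data". servo_tool: Moves the arm, as the interface text tells. Its arguments: {"type":"object","properties":{"motion":{"type":"array"},"fingers":{"type":"number"},"newtons":{"type":"number"}},"required":["motion"]}

```bash
mkdir -p pics; cat > h.py <<'E'
import numpy as np, cv2, json, pickle
from scipy.spatial.transform import Rotation as R
from station import telemetry, viewer, env
def snap(cam,name):
    s=viewer.snapshot(cam); pickle.dump(s,open(f'pics/{name}.pkl','wb'))
    cv2.imwrite(f'pics/{name}.png',np.array(s['image'])[:,:,::-1]); return s
def load(name): return pickle.load(open(f'pics/{name}.pkl','rb'))
def K(s):
    f=200/np.tan(np.radians(s['fov_y'])/2); return np.array([[f,0,s['cx']],[0,f,s['cy']],[0,0,1.]])
def ray(s,uv):
    p=cv2.undistortPoints(np.array(uv,float).reshape(-1,1,2),K(s),np.array(s['distortion'],float))[:,0]
    d=np.c_[p[:,0],-p[:,1],-np.ones(len(p))]
    return R.from_quat(s['orientation']).apply(d)
def onz(s,uv,z):
    d=ray(s,uv); c=np.array(s['position']); z=np.broadcast_to(z,len(d))
    return c+d*((z-c[2])/d[:,2])[:,None]
def proj(s,P):
    q=R.from_quat(s['orientation']).inv().apply(np.atleast_2d(P)-np.array(s['position']))*[1,-1,-1]
    return cv2.projectPoints(q,np.zeros(3),np.zeros(3),K(s),np.array(s['distortion'],float))[0][:,0]
E
python3 - <<'E'
from h import *
for c in('top','side'):
    s=snap(c,c); print(c,s['position'],s['orientation'],s['fov_y'],s['distortion'])
t=telemetry.sense(); print(t)
E
```

```text
top [ 0.24063603 -0.0968124   1.55669096] [-0.05343963  0.04414682  0.70905665 -0.70173637] 50.09415732982731 [-0.07883967  0.          0.          0.          0.        ]
side [0.44977849 1.6832025  1.17737336] [-0.00677561  0.48733895  0.87311983  0.01079795] 42.26019092423927 [-0.14353569  0.          0.          0.          0.        ]
{'time': 0.1, 'qpos': array([ 1.10169138e+00,  3.79360434e-01,  1.73472444e+00,  7.60255724e-07,
        1.02849519e+00, -3.33134397e-02]), 'qvel': array([ 0.00051065, -0.00098557, -0.00336268, -0.00081915,  0.00108533,
        0.00047756]), 'tau': array([ 2.23587289e-03, -7.65041256e+01, -4.35292196e+01,  6.52876846e-02,
        3.97935812e-02,  3.34639708e-06]), 'ee_pos': array([0.29535155, 0.63426985, 0.2353498 ]), 'ee_rot': array([ 2.16175777e-01,  9.76354336e-01, -4.78128362e-04, -1.23038288e-04]), 'ft_force': array([ 1.13228875,  0.51917729, -0.36036569]), 'wrist_torque': array([-0.0074201 , -0.02947187,  0.00655448]), 'finger_force': 0.0, 'width': 0.09141979827202112}
```

View pics/top.png

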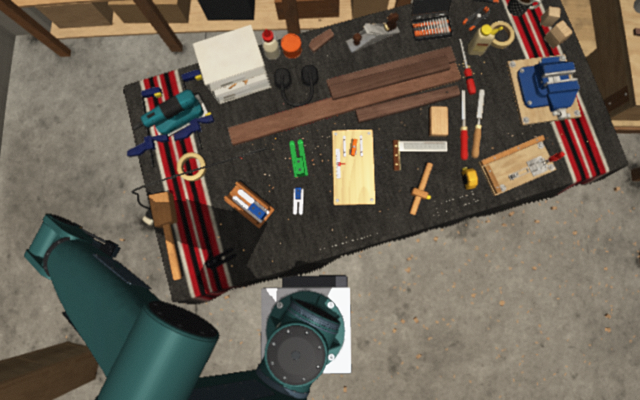

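View pics/side.png

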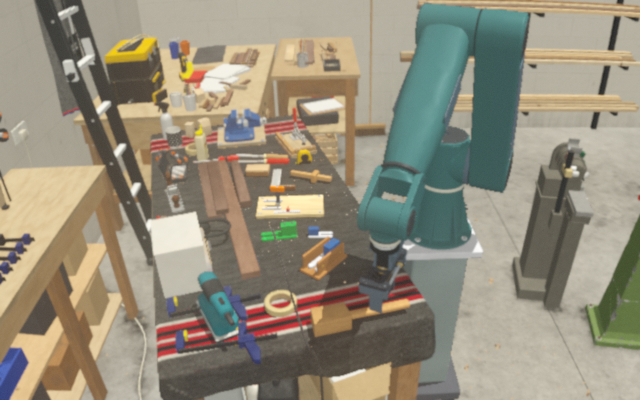

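The candidates in the top view are the blue stop in the rack (~250,205), a smaller blue one on the cloth (~298,200) and a green one (~298,157). The one in the rack looks larger, so I'll check it in an enlarged crop.

```bash
python3 - <<'E'
from h import *
s=load('top'); im=np.array(s['image'])[:,:,::-1]
c=cv2.resize(im[120:230,215:385],None,fx=4.7,fy=4.7,interpolation=cv2.INTER_CUBIC); cv2.imwrite('pics/c1.png',c); print(c.shape)
E
```

```text
(517, 799, 3)
```

View pics/c1.png

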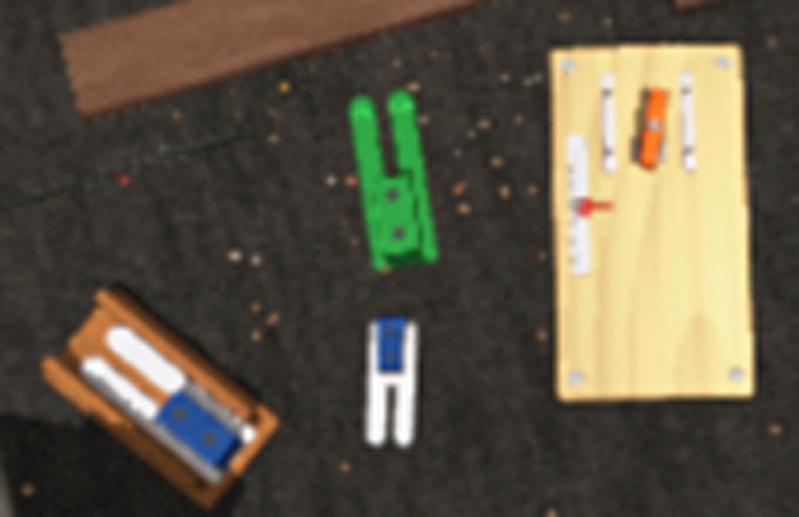

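The enlarged crop shows the larger blue stop in the rack (block centre at crop 200,428), with the tines pointing up-left. The free blue one at (390,345) is smaller, and the green one is a look-alike. On the jig, the stud and bar are at (652,128) and the red pointer tip is at (610,206).

```bash
python3 - <<'E'
from h import *
s=load('top')
def f(p,z): return onz(s,np.array([215,120])+np.array(p)/4.7,z)
J=f([(551,46),(741,44),(754,396),(559,400)],.018); print('jig',J.round(4).tolist(), J.mean(0))
fx=(J[0]+J[1]-J[2]-J[3])[:2]; print('yaw',np.arctan2(fx[1],fx[0]), 'len',np.linalg.norm(fx)/2)
B=f([(185,390),(243,430),(215,468),(158,428)],.066); print('block',B.round(4).tolist(),B.mean(0))
d=(B[0]+B[3]-B[1]-B[2])[:2]; print('yaw',np.arctan2(d[1],d[0]))
print('rack top',f([(105,290),(278,420),(210,508),(45,362)],.068).round(4).tolist())
print('ptr',f([(610,206)],.032),'bar',f([(655,90),(650,167)],.11))
E
```

```text
jig [[0.7273, -0.1019, 0.018], [0.7272, -0.2525, 0.018], [0.4457, -0.2553, 0.018], [0.4443, -0.1048, 0.018]] [ 0.58610434 -0.17864366  0.018     ]
yaw 0.010132013375686578 len 0.28230894042437915
block [[0.4486, 0.1763, 0.066], [0.4179, 0.1322, 0.066], [0.3895, 0.1529, 0.066], [0.4201, 0.1963, 0.066]] [0.41902844 0.16442239 0.066     ]
yaw 0.9596856870391507
rack top [[0.5255, 0.2381, 0.068], [0.4249, 0.1056, 0.068], [0.3595, 0.156, 0.068], [0.4709, 0.2827, 0.068]]
ptr [[ 0.59362884 -0.14611144  0.032     ]] bar [[ 0.66334528 -0.17840708  0.11      ]
 [ 0.60467264 -0.17356147  0.11      ]]
```

Emit:
{"op": "servo_tool", "data": {"motion": [[[0,0,0],[0,0,0.1]],[[0,0,0],[0,0,0.1]],[[-32,-25,3],[0,0,0]],[[-32,-25,3],[0,0,0]],[[-32,-25,3],[0,0,0]],[[-32,-25,3],[0,0,0]],[[-32,-25,3],[0,0,0]],[[-32,-25,3],[0,0,0]],[[-32,-25,3],[0,0,0]],[[-32,-25,3],[0,0,0]]], "fingers": 100}}

```text
time: 1.1
ee_pos: [0.3827, 0.32, 0.2117]
ee_rot: [0.312, 0.95, -0.0, -0.0]
ft_force: [0.4, -0.2, 0.2]
width: 0.0913
finger_force: 0.0
```

Emit:
{"op": "servo_tool", "data": {"motion": [[[-32,-25,3],[0,0,0]],[[-32,-25,3],[0,0,0]],[[-31,-26,3],[0,0,0]],[[-28,-29,2],[0,0,0]],[[0,0,0],[0,0,0]],[[0,0,0],[0,0,0]]]}}

```text
time: 1.7
ee_pos: [0.4194, 0.1636, 0.2009]
ee_rot: [0.314, 0.95, 0.0, -0.0]
ft_force: [0.3, 1.4, 0.5]
width: 0.0909
finger_force: 0.0
```

```bash
python3 - <<'E'
from h import *
s=snap('wrist','w1'); t=telemetry.sense(); print(t['time'],t['ee_pos'],R.from_quat(t['ee_rot']).as_matrix(),s['position'],t['qpos'])
c=cv2.resize(cv2.imread('pics/w1.png'),(800,500)); cv2.imwrite('pics/w1b.png',c)
E
```

```text
1.75 [0.41936374 0.16432789 0.200967  ] [[-8.04183999e-01  5.94380429e-01  3.72118740e-05]
 [ 5.94380427e-01  8.04183989e-01  1.38383898e-04]
 [ 5.23274876e-05  1.33404127e-04 -9.99999990e-01]] [0.35860737 0.2057125  0.35011256] [ 3.21642001e-01  2.69170246e-02  2.24448597e+00  1.56362647e-04
  8.70110611e-01 -6.12760138e-01]
```

View pics/w1b.png

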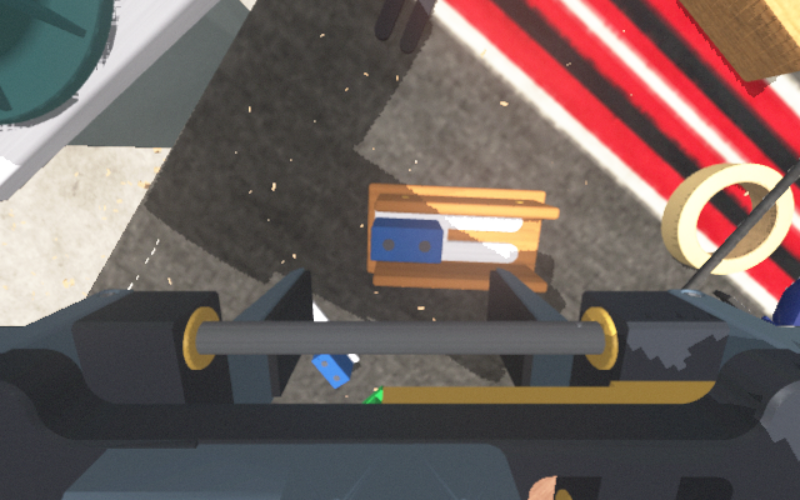

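The wrist view shows the rack below the gripper, with the blue block at (372-443, 218-262) and its screws at (388,245) and (425,246). The tines point right. I'll measure it more closely.

```bash
python3 - <<'E'
from h import *
im=cv2.imread('pics/w1.png'); c=cv2.resize(im[140:240,285:455],None,fx=4.7,fy=4.7,interpolation=cv2.INTER_CUBIC); cv2.imwrite('pics/c2.png',c)
E
```

```text
(no output)
```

View pics/c2.png

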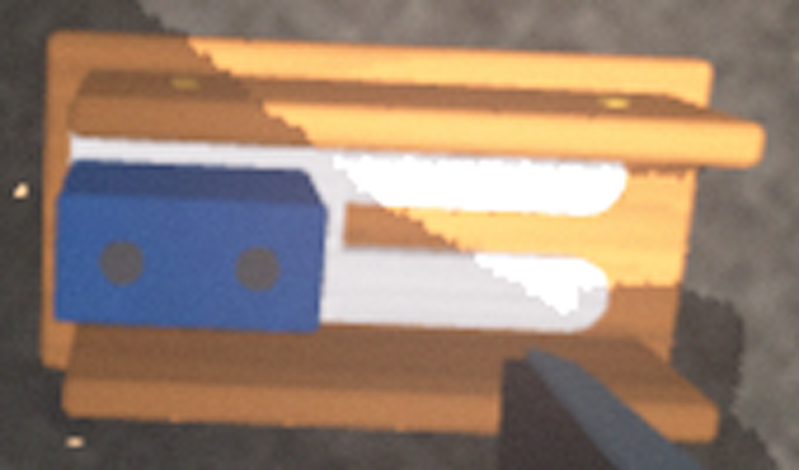

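The crop shows the block's top face with corners at about (58,194), (326,209), (318,331) and (56,319).

```bash
python3 - <<'E'
from h import *
s=load('w1')
B=onz(s,np.array([285,140])+np.array([(58,194),(326,209),(318,331),(56,319)])/4.7,.066)
print(B.round(4).tolist(),B.mean(0)); d=(B[1]+B[2]-B[0]-B[3])[:2]; print(np.arctan2(d[1],d[0]),np.linalg.norm(d)/2, np.linalg.norm(B[0]-B[3]))
e=(B.mean(0)-[.41936,.16433,0])[:2]; y=np.arctan2(d[1],d[0]); 
print('tool',e@[-np.sin(.934),np.cos(.934)],e@[np.cos(.934),np.sin(.934)])
C=onz(s,np.array([285,140])+np.array([(75,134),(765,165),(65,375),(717,412)])/4.7,.068);print('cheek',C.round(4).tolist(),[np.arctan2(*(C[i+1]-C[i])[:2][::-1]) for i in(0,2)])
E
```

```text
[[0.3908, 0.1529, 0.066], [0.4283, 0.198, 0.066], [0.4502, 0.1807, 0.066], [0.413, 0.1352, 0.066]] [0.42056827 0.16671462 0.066     ]
0.8813038468551269 0.058718491836303344 0.028492646733572158
tool 0.0004464945591248618 0.0026357114357046124
cheek [[0.3823, 0.1642, 0.068], [0.476, 0.2795, 0.068], [0.4242, 0.1293, 0.068], [0.519, 0.2425, 0.068]] [np.float64(0.8883582427899771), np.float64(0.8739029558513914)]
```

Emit:
{"op": "servo_tool", "data": {"motion": [[[0.5,2.5,0],[0,0,0.053]],[[0,0,30],[0,0,0]],[[0,0,30],[0,0,0]],[[0,0,30],[0,0,0]],[[0,0,25],[0,0,0]],[[0,0,20],[0,0,0]],[[0,0,15],[0,0,0]],[[0,0,0],[0,0,0]]]}}

```text
time: 2.55
ee_pos: [0.4192, 0.1672, 0.0493]
ee_rot: [0.337, 0.942, -0.001, -0.001]
ft_force: [-0.4, -0.3, -0.3]
width: 0.0913
finger_force: 0.0
```

Emit:
{"op": "servo_tool", "data": {"motion": [[[0,0,0],[0,0,0]],[[0,0,0],[0,0,0]],[[0,0,0],[0,0,0]],[[0,0,0],[0,0,0]],[[0,0,0],[0,0,0]],[[0,0,0],[0,0,0]]], "fingers": 0, "newtons": 40}}

```text
time: 3.15
ee_pos: [0.421, 0.1667, 0.0516]
ee_rot: [0.338, 0.941, 0.0, 0.0]
ft_force: [-2.5, 2.3, 9.9]
width: 0.0599
finger_force: 40.0
```

Emit:
{"op": "servo_tool", "data": {"motion": [[[0,0,-20],[0,0,0]],[[0,0,-30],[0,0,0]],[[0,0,-40],[0,0,0]],[[0,0,-30],[0,0,0]],[[0,0,0],[0,0,0.145]],[[0,0,0],[0,0,0.145]],[[0,0,0],[0,0,0.145]],[[0,0,0],[0,0,0.145]],[[0,0,0],[0,0,0.145]],[[0,0,0],[0,0,0.145]]]}}

```text
time: 4.15
ee_pos: [0.4201, 0.1662, 0.1709]
ee_rot: [0.705, 0.709, -0.0, -0.0]
ft_force: [-0.5, 0.7, -2.8]
width: 0.06
finger_force: 40.0
```

Emit:
{"op": "servo_tool", "data": {"motion": [[[-35,8,0],[0,0,0]],[[-35,8,0],[0,0,0]],[[-35,8,0],[0,0,0]],[[-35,8,0],[0,0,0]],[[-35,8,0],[0,0,0]],[[-35,8,0],[0,0,0]],[[-35,8,0],[0,0,0]],[[-35,8,0],[0,0,0]],[[-35,8,0],[0,0,0]],[[-29,7,0],[0,0,0]]]}}

```text
time: 5.15
ee_pos: [0.5035, -0.1784, 0.171]
ee_rot: [0.703, 0.711, -0.0, 0.0]
ft_force: [-0.3, 0.2, -1.2]
width: 0.0599
finger_force: 40.0
```

Emit:
{"op": "servo_tool", "data": {"motion": [[[0,0,0],[0,0,0]],[[0,0,0],[0,0,0]],[[0,0,0],[0,0,0]]]}}

```text
time: 5.45
ee_pos: [0.503, -0.1759, 0.1707]
ee_rot: [0.703, 0.711, -0.0, -0.0]
ft_force: [-0.6, -0.2, -2.9]
width: 0.0599
finger_force: 40.0
```

```bash
python3 - <<'E'
from h import *
s=snap('wrist','w2'); snap('top','t2'); t=telemetry.sense(); print(t['time'],t['ee_pos'],R.from_quat(t['ee_rot']).as_matrix().round(4),t['width'],s['position'])
c=cv2.resize(cv2.imread('pics/w2.png'),(800,500)); cv2.imwrite('pics/w2b.png',c)
E
```

```text
5.55 [ 0.50321424 -0.17573785  0.17086178] [[-1.290e-02  9.999e-01 -4.000e-04]
 [ 9.999e-01  1.290e-02  2.000e-04]
 [ 2.000e-04 -4.000e-04 -1.000e+00]] 0.05955695655895084 [ 0.50018349 -0.10425431  0.31995537]
```

View pics/w2b.png

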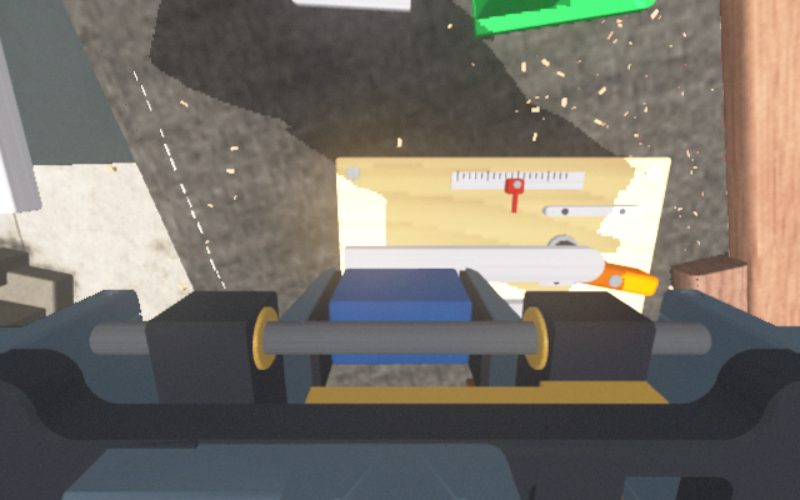

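The wrist view shows the stop held level. The board's far edge runs from (337,157) to (670,157), the pointer tip is at (514,212), the +y rail runs from (544,211) to (638,211), and the washer is at (562,240).

```bash
python3 - <<'E'
from h import *
s=load('w2')
f=lambda p,z: onz(s,np.array(p)/1.25,z)
E=f([(337,157),(670,157)],.018); P=f([(514,212)],.030); Rl=f([(544,211),(638,211)],.026)
print('edge',E,'ptr',P,'rail',Rl)
for A in(E,Rl): d=A[1]-A[0]; print('yaw',np.arctan2(d[1],d[0]),np.linalg.norm(d))
# top camera re-check of jig rails (crop px of first top view)
t=load('top'); g=lambda p,z:onz(t,np.array([215,120])+np.array(p)/4.7,z)
L=g([(608,76),(609,168)],.026); M=g([(686,75),(689,168)],.026); print('railsTop',L,M)
E
```

```text
edge [[ 0.44759986 -0.10723855  0.018     ]
 [ 0.72299021 -0.10377911  0.018     ]] ptr [[ 0.59474084 -0.14930975  0.03      ]] rail [[ 0.62107982 -0.14876213  0.026     ]
 [ 0.69965003 -0.14774918  0.026     ]]
yaw 0.01256128475136907 0.27541208090969255
yaw 0.012891609479590258 0.07857673482993044
railsTop [[ 0.69972557 -0.14642455  0.026     ]
 [ 0.62539132 -0.14601105  0.026     ]] [[ 0.69980323 -0.20776086  0.026     ]
 [ 0.62465487 -0.20843453  0.026     ]]
```

Emit:
{"op": "servo_tool", "data": {"motion": [[[-5,-8,0],[0,0,0]],[[0,0,30],[0,0,0]],[[0,0,30],[0,0,0]],[[0,0,25],[0,0,0]],[[0,0,18],[0,0,0]],[[0,0,8],[0,0,0]],[[0,0,0],[0,0,0]],[[0,0,0],[0,0,0]]]}}

```text
time: 6.35
ee_pos: [0.4958, -0.1818, 0.0607]
ee_rot: [0.703, 0.711, 0.0, 0.0]
ft_force: [0.3, -0.2, -1.5]
width: 0.0596
finger_force: 40.0
```

Emit:
{"op": "servo_tool", "data": {"motion": [[[0,0,1],[0,0,0]],[[0,0,1],[0,0,0]],[[0,0,0],[0,0,0]]]}}

```text
time: 6.65
ee_pos: [0.4958, -0.1818, 0.0583]
ee_rot: [0.703, 0.711, 0.0, 0.0]
ft_force: [0.2, -0.2, -2.2]
width: 0.0597
finger_force: 40.0
```

Emit:
{"op": "servo_tool", "data": {"motion": [[[0,0,1],[0,0,0]],[[0,0,1],[0,0,0]],[[0,0,0],[0,0,0]]]}}

```text
time: 6.95
ee_pos: [0.4957, -0.1818, 0.0574]
ee_rot: [0.703, 0.711, -0.0, -0.0]
ft_force: [-12.2, 4.1, 35.4]
width: 0.0599
finger_force: 40.0
```

Emit:
{"op": "servo_tool", "data": {"motion": [[[0,0,-1.5],[0,0,0]],[[0,0,0],[0,0,0]],[[0,0,0],[0,0,0]],[[0,0,0],[0,0,0]],[[0,0,0],[0,0,0]]], "fingers": 100}}

```text
time: 7.45
ee_pos: [0.4956, -0.1817, 0.0573]
ee_rot: [0.703, 0.711, -0.0, -0.0]
ft_force: [-0.2, -0.6, 0.1]
width: 0.0911
finger_force: 0.0
```

Emit:
{"op": "servo_tool", "data": {"motion": [[[0,0,-15],[0,0,0]],[[0,0,-30],[0,0,0]],[[0,0,-30],[0,0,0]],[[0,0,-30],[0,0,-0.1]],[[0,0,0],[0,0,-0.147]],[[0,0,0],[0,0,-0.147]],[[0,0,0],[0,0,-0.147]],[[0,0,0],[0,0,-0.147]],[[0,0,0],[0,0,-0.147]],[[0,0,0],[0,0,-0.147]]]}}

```text
time: 8.45
ee_pos: [0.4957, -0.1817, 0.1635]
ee_rot: [0.282, 0.96, -0.0, 0.0]
ft_force: [-0.0, 0.1, 0.0]
width: 0.0909
finger_force: 0.0
```

Emit:
{"op": "servo_tool", "data": {"motion": [[[0,0,0],[0,0,-0.147]],[[0,0,0],[0,0,-0.147]],[[0,0,0],[0,0,-0.147]],[[0,0,0],[0,0,-0.147]],[[0,0,0],[0,0,0]],[[0,0,0],[0,0,0]],[[0,0,0],[0,0,0]]]}}

```text
time: 9.15
ee_pos: [0.4956, -0.1817, 0.1628]
ee_rot: [-0.004, 1.0, -0.0, 0.0]
ft_force: [-0.3, -0.3, -0.1]
width: 0.0907
finger_force: 0.0
```

```bash
python3 - <<'E'
from h import *
s=snap('wrist','w3'); snap('top','t3'); t=telemetry.sense(); print(t['time'],t['ee_pos'],R.from_quat(t['ee_rot']).as_matrix().round(4),t['width'],s['position'],t['qpos'])
c=cv2.resize(cv2.imread('pics/w3.png'),(800,500)); cv2.imwrite('pics/w3b.png',c)
E
```

```text
9.25 [ 0.49562529 -0.18168464  0.16260551] [[-1.0e+00 -9.1e-03  1.0e-04]
 [-9.1e-03  1.0e+00 -0.0e+00]
 [-1.0e-04 -0.0e+00 -1.0e+00]] 0.09124048927914363 [ 0.42040112 -0.18370018  0.3119766 ] [-3.95523465e-01  2.17228824e-01  2.11488800e+00  1.36168354e-05
  8.09340265e-01 -1.97540718e+00]
```

View pics/w3b.png

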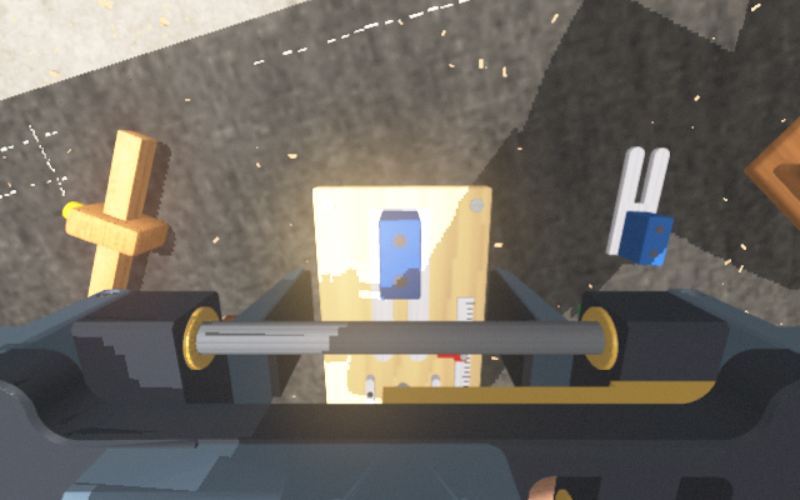

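The view shows the stop standing on the board with its block top at (380-421, 220-298). The rail rear ends are at (371,378) and (436,380), the board's rear edge runs from (314,187) to (491,187), and the red pointer is at (450,357).

```bash
python3 - <<'E'
from h import *
s=load('w3')
f=lambda p,z: onz(s,np.array(p)/1.25,z)
B=f([(380,220),(421,220),(421,298),(381,298)],.072); print('block',B.mean(0),B.round(4).tolist())
E=f([(314,187),(491,187)],.018); print('edge',E,E.mean(0))
r=f([(371,378),(436,380)],.026); print('rails',r,r.mean(0)); print('ptr',f([(440,357)],.03))
E
```

```text
block [ 0.49307343 -0.18245958  0.072     ] [[0.4643, -0.197, 0.072], [0.464, -0.1688, 0.072], [0.5219, -0.1674, 0.072], [0.5221, -0.1967, 0.072]]
edge [[ 0.44703747 -0.25426088  0.018     ]
 [ 0.44582584 -0.10836345  0.018     ]] [ 0.44643166 -0.18131216  0.018     ]
rails [[ 0.62178467 -0.20889399  0.026     ]
 [ 0.62341659 -0.14831223  0.026     ]] [ 0.62260063 -0.17860311  0.026     ]
ptr [[ 0.59670688 -0.14602794  0.03      ]]
```

Emit:
{"op": "servo_tool", "data": {"motion": [[[10,1,0],[0,0,-0.003]],[[0,0,30],[0,0,0]],[[0,0,30],[0,0,0]],[[0,0,25],[0,0,0]],[[0,0,14],[0,0,0]],[[0,0,0],[0,0,0]]]}}

```text
time: 9.85
ee_pos: [0.4843, -0.1804, 0.0621]
ee_rot: [-0.007, 1.0, 0.001, -0.001]
ft_force: [-0.3, -0.1, 0.5]
width: 0.0912
finger_force: 0.0
```

Emit:
{"op": "servo_tool", "data": {"motion": [[[0,0,0],[0,0,0]],[[0,0,0],[0,0,0]],[[0,0,0],[0,0,0]],[[0,0,0],[0,0,0]],[[0,0,0],[0,0,0]],[[0,0,0],[0,0,0]],[[0,0,0],[0,0,0]],[[0,0,0],[0,0,0]]], "fingers": 0, "newtons": 25}}

```text
time: 10.65
ee_pos: [0.4856, -0.1808, 0.0634]
ee_rot: [-0.007, 1.0, -0.0, -0.0]
ft_force: [-0.5, 1.4, 0.0]
width: 0.0301
finger_force: 5.8
```

Emit:
{"op": "servo_tool", "data": {"motion": [[[-6,0,0],[0,0,0]],[[-6,0,0],[0,0,0]],[[-6,0,0],[0,0,0]],[[-6,0,0],[0,0,0]],[[-6,0,0],[0,0,0]],[[-6,0,0],[0,0,0]],[[0,0,0],[0,0,0]]]}}

```text
time: 11.35
ee_pos: [0.5226, -0.1804, 0.0634]
ee_rot: [-0.007, 1.0, -0.0, 0.001]
ft_force: [2.3, -0.1, 3.7]
width: 0.0297
finger_force: 25.0
```

Emit:
{"op": "servo_tool", "data": {"motion": [[[-5,0,0],[0,0,0]],[[-5,0,0],[0,0,0]],[[-5,0,0],[0,0,0]],[[-5,0,0],[0,0,0]],[[-4,0,0],[0,0,0]],[[0,0,0],[0,0,0]],[[0,0,0],[0,0,0]]]}}

```text
time: 12.05
ee_pos: [0.5459, -0.18, 0.0634]
ee_rot: [-0.007, 1.0, -0.0, 0.0]
ft_force: [1.0, 0.1, -2.3]
width: 0.0298
finger_force: 25.0
```

```bash
python3 - <<'E'
from h import *
snap('wrist','w4'); s=snap('side','s4'); snap('top','t4')
P=proj(s,[[.59,-.17,.04]])[0]; print(P)
u,v=P.astype(int); a=cv2.resize(cv2.imread('pics/s4.png')[v-25:v+25,u-40:u+40],(480,300),interpolation=cv2.INTER_CUBIC)
b=cv2.resize(cv2.imread('pics/w4.png')[130:320,230:400],(320,358),interpolation=cv2.INTER_CUBIC)
t=load('t4'); u,v=proj(t,[[.59,-.17,.04]])[0].astype(int); c=cv2.resize(cv2.imread('pics/t4.png')[v-25:v+25,u-40:u+40],(480,300),interpolation=cv2.INTER_CUBIC); print(u,v)
o=np.zeros((600,800,3),np.uint8); o[:300,:480]=a; o[300:,:480]=c; o[:358,480:]=b; cv2.imwrite('pics/m4.png',o)
E
```

```text
[288.75209556 201.21145067]
351 164
```

View pics/m4.png

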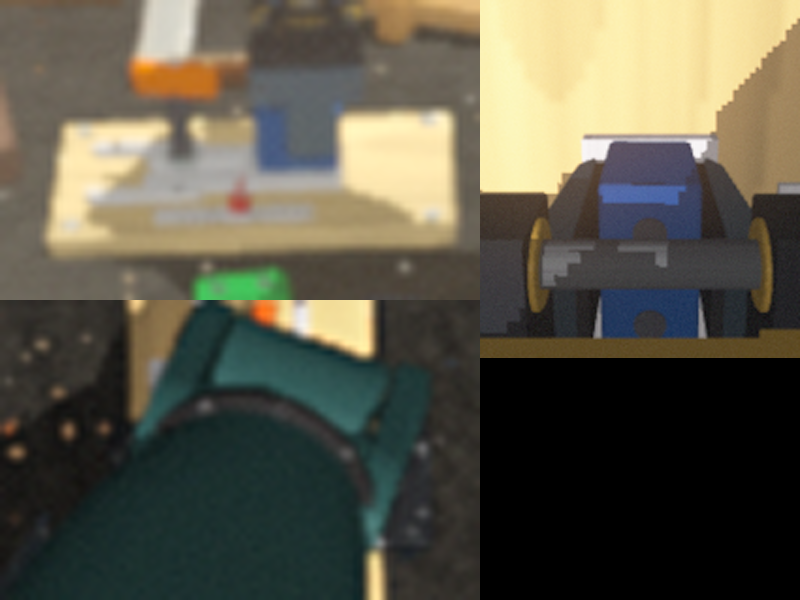

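In the side crop at top left, the block's front lower edge is at (258,168) and the red pointer tip is at (239,179). There are still a few millimetres to go.

```bash
python3 - <<'E'
from h import *
s=load('s4'); u,v=288,201
def atx(c,y):  # intersect ray with plane y
    d=ray(s,[np.array([u-40,v-25])+(np.array(c)+.5)/6-.5])[0]; p=np.array(s['position']); return p+d*(y-p[1])/d[1]
print('face',atx((258,168),-.1655),atx((256,108),-.1655),'ptr',atx((239,179),-.149))
im=cv2.imread('pics/s4.png')[v-25:v+25,u-40:u+40].astype(int)
red=(im[:,:,2]-im[:,:,1]); print(red[27:37,36:45])
print((im[:,:,0]-im[:,:,2])[16:29:2,40:50])
E
```

```text
face [ 0.58260867 -0.1655      0.03082979] [ 0.58137248 -0.1655      0.07976585] ptr [ 0.59513575 -0.149       0.03244865]
[[  2   1   1   2   2   2  -2 -10 -18]
 [  2   3   1   4   6   2   1  -5  -9]
 [  3   2   4   9  15   6   2   1   1]
 [  1   2   5  21  24   7   2   4   4]
 [  5   7  14  35  32  13   7   6   7]
 [ 15  20  41  55  48  34  20  17  17]
 [ 18  28  63  82  77  54  25  18  17]
 [ 13  23  58  82  82  49  18  10  10]
 [  4  10  27  40  39  23   7   6   5]
 [  6   7  10  12  11   8   8   8   8]]
[[-17  -8   3  10   9   7   9   9   9  11]
 [-24 -11  20  38  38  33  30  24  12  10]
 [-64 -55  -8  41  54  55  50  30  14   9]
 [-64 -55 -15  36  53  54  51  34  14   8]
 [-22 -13  10  41  54  55  51  36  14   8]
 [ -5  -3  10  40  54  57  55  50  37  33]
 [ -8  -6  -1  18  26  25  26  24  21  20]]
```

Emit:
{"op": "servo_tool", "data": {"motion": [[[-4,0,0],[0,0,0]],[[-4,0,0],[0,0,0]],[[-2,0,0],[0,0,0]],[[0,0,0],[0,0,0]],[[0,0,0],[0,0,0]],[[0,0,0],[0,0,0]]]}}

```text
time: 12.8
ee_pos: [0.5556, -0.1798, 0.0634]
ee_rot: [-0.007, 1.0, -0.0, 0.0]
ft_force: [0.9, -0.0, -1.7]
width: 0.0298
finger_force: 25.0
```

Emit:
{"op": "servo_tool", "data": {"motion": [[[0,0,0],[0,0,0]],[[0,0,0],[0,0,0]],[[0,0,0],[0,0,0]]], "fingers": 60}}

```text
time: 13.1
ee_pos: [0.5556, -0.1798, 0.0635]
ee_rot: [-0.007, 1.0, -0.0, 0.0]
ft_force: [0.5, 1.1, 0.8]
width: 0.0512
finger_force: 0.0
```

Emit:
{"op": "servo_tool", "data": {"motion": [[[0,0,-20],[0,0,0]],[[0,0,-40],[0,0,0]],[[0,0,-40],[0,0,0]],[[50,0,-30],[0,0,0]],[[50,0,0],[0,0,0]],[[0,0,0],[0,0,0]],[[0,0,0],[0,0,0]]]}}

```text
time: 13.8
ee_pos: [0.4623, -0.1813, 0.1896]
ee_rot: [-0.007, 1.0, -0.0, 0.0]
ft_force: [0.2, 0.1, 0.1]
width: 0.0545
finger_force: 0.0
```

```bash
python3 - <<'E'
from h import *
w=snap('wrist','w5'); s=snap('side','s5'); t=snap('top','t5'); st=telemetry.sense(); print(st['ee_pos'],st['time'])
p=[.59,-.17,.04]; print([proj(x,p)[0] for x in (w,s,t)])
u,v=proj(s,p)[0].astype(int); a=cv2.resize(cv2.imread('pics/s5.png')[v-25:v+25,u-40:u+40],(480,300),interpolation=cv2.INTER_CUBIC)
im=cv2.resize(cv2.imread('pics/w5.png'),(480,300))
u,v=proj(t,p)[0].astype(int); c=cv2.resize(cv2.imread('pics/t5.png')[v-25:v+25,u-26:u+27],(318,300),interpolation=cv2.INTER_CUBIC)
o=np.zeros((600,800,3),np.uint8); o[:300,:480]=a; o[300:,:480]=im; o[:300,480:798]=c; cv2.imwrite('pics/m5.png',o)
E
```

```text
[ 0.46372912 -0.18132372  0.18924066] 13.95
[array([328.87083125, 297.20347068]), array([288.75209556, 201.21145067]), array([351.45969273, 164.23136215])]
```

View pics/m5.png

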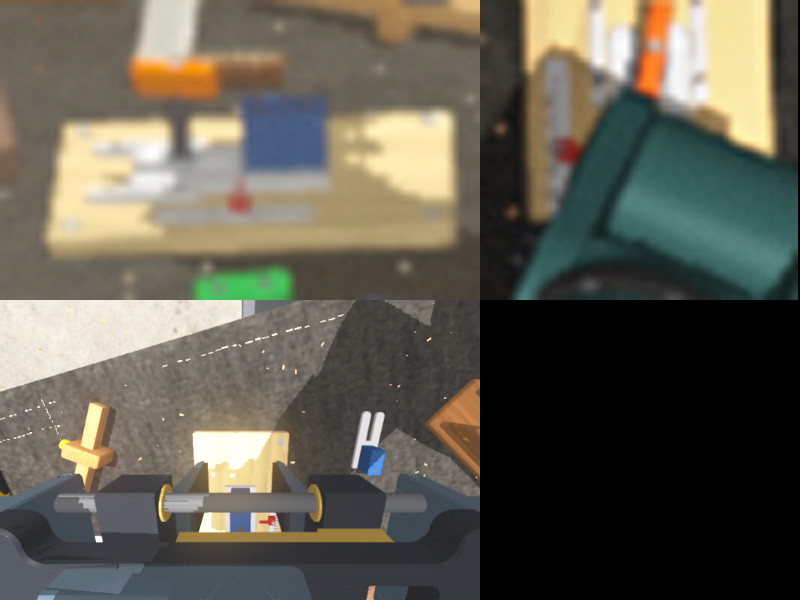

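The side crop shows the block's front lower edge at (244,168) and the pointer tip at (239,180), so it's nearly level. I'll move to where the wrist camera sees both clearly.

Emit:
{"op": "servo_tool", "data": {"motion": [[[-45,0,0],[0,0,0]],[[-45,0,0],[0,0,0]],[[-5,0,0],[0,0,0]],[[0,0,0],[0,0,0]],[[0,0,0],[0,0,0]]], "fingers": 100}}

```text
time: 14.45
ee_pos: [0.5571, -0.1795, 0.1885]
ee_rot: [-0.007, 1.0, 0.0, -0.001]
ft_force: [-0.6, -0.8, 0.3]
width: 0.09
finger_force: 0.0
```

```bash
python3 - <<'E'
from h import *
w=snap('wrist','w6'); st=telemetry.sense(); print(st['ee_pos'],st['time'])
P=proj(w,[[.59,-.165,.072],[.595,-.149,.03]]); print(P)
u,v=P.mean(0).astype(int); u0,v0=u-50,v-36
c=cv2.resize(cv2.imread('pics/w6.png')[v0:v0+75,u0:u0+100],None,fx=8,fy=8,interpolation=cv2.INTER_CUBIC); cv2.imwrite('pics/c6.png',c); print(u0,v0,c.shape)
s=load('s5'); im=cv2.imread('pics/s5.png')[176:226,248:328].astype(int)
print((im[:,:,0]-im[:,:,2])[16:29:2,36:46]); print((im[:,:,2]-im[:,:,1])[27:36,36:45])
E
```

```text
[ 0.55679961 -0.179592    0.18865478] 14.5
[[335.03692087 234.8768315 ]
 [346.82164411 225.31653869]]
290 194 (600, 800, 3)
[[-37 -21 -18 -10   8  19  18  21  39  45]
 [-20 -22 -25 -18  16  41  35  32  39  45]
 [-71 -73 -71 -62 -14  46  52  51  54  55]
 [-77 -77 -77 -69 -24  44  54  55  54  55]
 [-24 -25 -24 -18  18  49  53  54  56  56]
 [ -5  -5  -5  -1  20  46  54  54  55  56]
 [ -5  -5  -6  -2   8  22  27  27  27  26]]
[[  2   2   2   0  -5 -14 -18 -17 -18]
 [  3   1   3   1   0  -7  -9  -8  -8]
 [  1   3   2   8  15   4  -1   0   1]
 [  2   3   7  20  25   7   3   3   2]
 [  4   7  15  36  32  12   6   7   8]
 [ 15  19  40  55  46  35  19  16  17]
 [ 18  28  61  82  76  52  25  17  16]
 [ 12  22  58  84  80  49  19  12  11]
 [  4  10  26  40  39  21   7   5   5]]
```

View pics/c6.png

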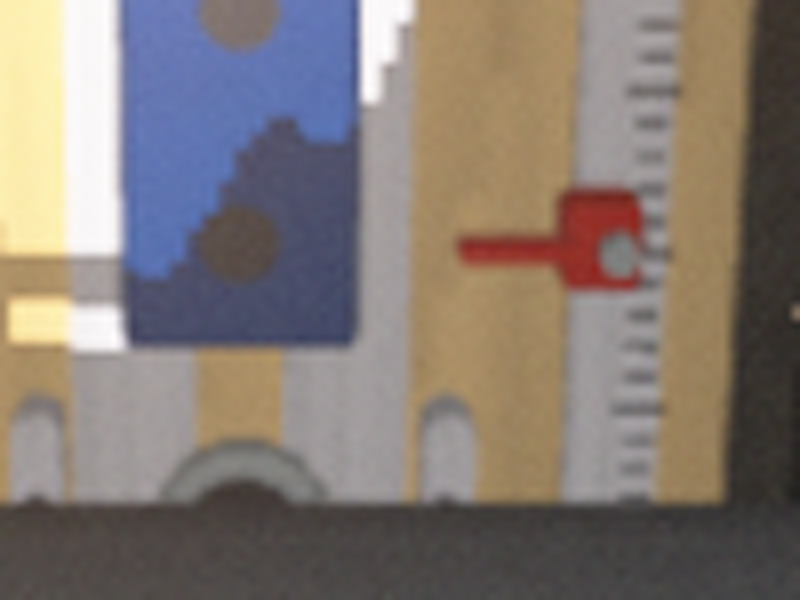

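The crop shows the block's front top edge at row 346, the pointer tip at (460,250), the rail ends at (37,397) and (447,397), and the fork centred round the washer.

```bash
python3 - <<'E'
from h import *
w=load('w6'); f=lambda p,z: onz(w,np.array([290,194])+(np.array(p)+.5)/8-.5,z)
F=f([(130,346),(355,346)],.072); print('face',F,F.mean(0)); print('ptr',f([(460,250)],.031)); print('rail ends',f([(37,397),(447,397)],.026), 'foot edges',f([(68,400),(410,400)],.026))
s=load('s5')
def aty(px,y):
    d=ray(s,[px])[0]; p=np.array(s['position']); return p+d*(y-p[1])/d[1]
print('side face',aty((248+40.0,203.5),-.165),'ptr',aty((248+39.5,206),-.1485))
E
```

```text
face [[ 0.5925368  -0.19448012  0.072     ]
 [ 0.59211178 -0.16605063  0.072     ]] [ 0.59232429 -0.18026537  0.072     ]
ptr [[ 0.59401233 -0.14885425  0.031     ]]
rail ends [[ 0.62002522 -0.2104752   0.026     ]
 [ 0.61911186 -0.14932281  0.026     ]] foot edges [[ 0.62043987 -0.20585432  0.026     ]
 [ 0.61967779 -0.15482527  0.026     ]]
side face [ 0.593411   -0.165       0.03187684] ptr [ 0.59491176 -0.1485      0.02987666]
```

```bash
python3 - <<'E'
from h import *
for n in('top','t5'):
    s=load(n); im=cv2.cvtColor(np.array(s['image']),cv2.COLOR_RGB2HSV)
    m=cv2.inRange(im,(6,170,120),(16,255,255)); m[:130]=0; m[165:]=0; m[:,:340]=0; m[:,370:]=0
    ys,xs=np.nonzero(m); P=onz(s,np.c_[xs,ys],.11)[:,:2]; c=P.mean(0); U,S,V=np.linalg.svd(P-c); d=V[0]*np.sign(V[0][0])
    q=(P-c)@V[0]; print(n,len(P),c,np.arctan2(d[1],d[0]),q.min(),q.max())
E
```

```text
top 53 [ 0.63552622 -0.17437318] -0.20492724390970227 -0.029682821902840262 0.029374663963263943
t5 43 [ 0.63669005 -0.17419968] -0.19060032612574523 -0.027895136887542395 0.026980156121140946
```

Emit:
{"op": "servo_tool", "data": {"motion": [[[-40,0,0],[0,0,0]],[[-39,0,0],[0,0,0]],[[0,0,0],[0,0,0.149]],[[0,0,30],[0,0,0]],[[0,0,30],[0,0,0]],[[0,0,16],[0,0,0]],[[0,0,0],[0,0,0]],[[0,0,0],[0,0,0]]], "fingers": 60}}

```text
time: 15.3
ee_pos: [0.6368, -0.1789, 0.114]
ee_rot: [0.067, 0.998, -0.0, 0.0]
ft_force: [0.4, -0.3, 0.0]
width: 0.0549
finger_force: 0.0
```

Emit:
{"op": "servo_tool", "data": {"motion": [[[0,0,0],[0,0,0]],[[0,0,0],[0,0,0]],[[0,0,0],[0,0,0]],[[0,0,0],[0,0,0]],[[0,0,0],[0,0,0]],[[0,0,0],[0,0,0]]], "fingers": 0, "newtons": 20}}

```text
time: 15.9
ee_pos: [0.6369, -0.1784, 0.1135]
ee_rot: [0.068, 0.998, 0.0, 0.0]
ft_force: [-0.6, 4.6, 4.4]
width: 0.014
finger_force: 19.9
```

Emit:
{"op": "servo_tool", "data": {"motion": [[[0,0,0.5],[0,0,0.1]],[[0,0,0.5],[0,0,0.1]],[[0,0,0.5],[0,0,0.1]],[[0,0,0.6],[0,0,0.1]],[[0,0,0.5],[0,0,0.1]],[[0,0,0.6],[0,0,0.1]],[[0,0,0.5],[0,0,0.1]],[[0,0,0],[0,0,0]]], "newtons": 50}}

```text
time: 16.7
ee_pos: [0.6371, -0.1776, 0.1097]
ee_rot: [0.407, 0.913, 0.001, -0.0]
ft_force: [2.0, 9.9, 4.2]
width: 0.0136
finger_force: 49.9
```

```bash
python3 - <<'E'
from h import *
t=telemetry.sense(); M=R.from_quat(t['ee_rot']).as_matrix(); print(np.arctan2(M[1,1],M[0,1])-1.5833,t['ee_pos'],t['wrist_torque'],t['ft_force'],t['width'])
E
```

```text
-0.8512639445583497 [ 0.63714027 -0.17762829  0.1096981 ] [ 2.14689226 -0.45485627 -0.13608089] [1.99518973 9.94906251 4.19827208] 0.0136038236503975
```

Turned to about 0.85 rad; continuing to the end stop.

Emit:
{"op": "servo_tool", "data": {"motion": [[[0,0,0.5],[0,0,0.1]],[[0,0,0.6],[0,0,0.1]],[[0,0,0.5],[0,0,0.1]],[[0,0,0.5],[0,0,0.1]],[[0,0,0],[0,0,0.06]],[[0,0,0],[0,0,0]],[[0,0,0],[0,0,0]],[[0,0,0],[0,0,0]]]}}

```text
time: 17.5
ee_pos: [0.6376, -0.1774, 0.1081]
ee_rot: [0.603, 0.798, 0.001, 0.0]
ft_force: [3.8, 13.3, 7.7]
width: 0.0135
finger_force: 50.0
```

```bash
python3 - <<'E'
from h import *
t=telemetry.sense(); M=R.from_quat(t['ee_rot']).as_matrix(); print(np.arctan2(M[1,1],M[0,1])-1.5833,t['ee_pos'],t['wrist_torque'],t['ft_force'],t['width'])
E
```

```text
-1.3074103931579004 [ 0.63764776 -0.17736888  0.10812831] [ 3.06969391 -0.56114696  0.29333968] [ 3.82341919 13.27561847  7.67054281] 0.013503234474510862
```

Emit:
{"op": "servo_tool", "data": {"motion": [[[0,0,0],[0,0,0.04]],[[0,0,0],[0,0,0.04]],[[0,0,0],[0,0,0]],[[0,0,0],[0,0,0]]]}}

```text
time: 17.9
ee_pos: [0.6376, -0.1778, 0.1081]
ee_rot: [0.634, 0.774, 0.001, 0.0]
ft_force: [1.9, 10.2, 7.4]
width: 0.0138
finger_force: 50.7
```

```bash
python3 - <<'E'
from h import *
t=telemetry.sense(); M=R.from_quat(t['ee_rot']).as_matrix(); print(np.arctan2(M[1,1],M[0,1])-1.5833,t['ee_pos'],t['wrist_torque'],t['ft_force'],t['width'])
E
```

```text
-1.3851927467775704 [ 0.63760804 -0.17776125  0.10812631] [ 2.18972595 -0.41128144  1.45322702] [ 1.87533227 10.21084644  7.4122871 ] 0.013785125770467489
```

The torque jumped to 1.45 N m, so the bar is against the end stop. I'll release, withdraw and check.

Emit:
{"op": "servo_tool", "data": {"motion": [[[0,0,0],[0,0,0]],[[0,0,0],[0,0,0]],[[0,0,0],[0,0,0]],[[0,0,0],[0,0,0]]], "fingers": 60}}

```text
time: 18.3
ee_pos: [0.6365, -0.1788, 0.1072]
ee_rot: [0.635, 0.773, -0.0, -0.0]
ft_force: [-0.5, -0.2, -0.0]
width: 0.0436
finger_force: 0.0
```

Emit:
{"op": "servo_tool", "data": {"motion": [[[0,0,-20],[0,0,0]],[[0,0,-30],[0,0,0]],[[0,0,-30],[0,0,-0.145]],[[0,0,0],[0,0,-0.145]],[[0,0,0],[0,0,-0.145]],[[0,0,0],[0,0,-0.145]],[[0,0,0],[0,0,-0.145]],[[0,0,0],[0,0,-0.145]],[[0,0,0],[0,0,-0.145]],[[0,0,0],[0,0,-0.145]]], "fingers": 100}}

```text
time: 19.3
ee_pos: [0.6365, -0.1788, 0.1872]
ee_rot: [0.104, 0.995, -0.0, -0.0]
ft_force: [0.5, 0.3, -0.3]
width: 0.0912
finger_force: 0.0
```

Emit:
{"op": "servo_tool", "data": {"motion": [[[0,0,0],[0,0,-0.145]],[[0,0,0],[0,0,-0.08]],[[40,0,0],[0,0,0]],[[40,0,0],[0,0,0]],[[0,0,0],[0,0,0]],[[0,0,0],[0,0,0]],[[0,0,0],[0,0,0]]]}}

```text
time: 20.0
ee_pos: [0.5576, -0.1798, 0.1877]
ee_rot: [-0.005, 1.0, -0.0, 0.0]
ft_force: [0.2, 0.3, -0.4]
width: 0.0907
finger_force: 0.0
```

```bash
python3 - <<'E'
from h import *
w=snap('wrist','w7'); s=snap('side','s7'); st=telemetry.sense(); print(st['ee_pos'],st['time'],st['ee_rot'])
a=cv2.imread('pics/w6.png'); b=cv2.imread('pics/w7.png')
def blue(im):
    h=cv2.cvtColor(im,cv2.COLOR_BGR2HSV); m=cv2.inRange(h,(105,110,60),(125,255,255)); m[:170]=0;m[257:]=0;m[:,:295]=0;m[:,345:]=0; return m
def red(im):
    h=cv2.cvtColor(im,cv2.COLOR_BGR2HSV); m=cv2.inRange(h,(0,150,70),(4,255,255))|cv2.inRange(h,(175,150,70),(179,255,255)); m[:170]=0;m[257:]=0;m[:,:335]=0;m[:,380:]=0; return m
for n,im in(('w6',a),('w7',b)):
    ss=load(n); m=blue(im); ys,xs=np.nonzero(m); B=np.where(m.sum(1)>255*15)[0]; 
    cols=[xs[ys==r] for r in (B.max()-6,B.max()-14)]
    print(n,'front row',B.max(),onz(ss,[((xs.min()+xs.max())/2,B.max()+.5)],.072),'sides',[(c.min(),c.max()) for c in cols])
    ys,xs=np.nonzero(red(im)); i=xs<=xs.min()+1; print('  tip',xs.min(),ys[i].mean(),onz(ss,[(xs.min(),ys[i].mean())],.031))
im=cv2.imread('pics/s7.png')[176:226,248:328].astype(int)
print((im[:,:,0]-im[:,:,2])[18:29:2,36:46]); print((im[:,:,2]-im[:,:,1])[29:34,36:45])
print(np.abs(im-cv2.imread('pics/s5.png')[176:226,248:328])[28:36,36:45].max())
E
```

```text
[ 0.55760621 -0.17958166  0.18742585] 20.1 [-5.22345937e-03  9.99986326e-01 -8.73172369e-05  2.35240433e-04]
w6 front row 211 [[ 0.56553783 -0.18104239  0.072     ]] sides [(np.int64(307), np.int64(333)), (np.int64(310), np.int64(333))]
  tip 348 224.5 [[ 0.59361411 -0.14778861  0.031     ]]
w7 front row 210 [[ 0.56511929 -0.18094604  0.072     ]] sides [(np.int64(313), np.int64(334)), (np.int64(326), np.int64(334))]
  tip 348 224.0 [[ 0.59384435 -0.14842642  0.031     ]]
[[-23 -21 -24 -19  16  39  34  31  40  49]
 [-52 -54 -54 -36  20  50  53  50  53  54]
 [-65 -64 -64 -47  12  52  52  53  52  53]
 [-16 -15 -20 -14  21  46  53  53  54  51]
 [ -5  -6  -5  -1  21  42  51  53  52  54]
 [ -6  -5  -5  -2   6  22  26  26  26  25]]
[[ 2  2  3  9 15  5  0  1  0]
 [ 2  3  7 20 25  9  3  4  4]
 [ 5  6 15 34 33 13  7  8  9]
 [15 21 42 55 47 34 20 16 15]
 [18 28 63 80 76 54 26 18 17]]
6
```

```bash
python3 - <<'E'
from h import *
for n in('w6','w7'):
    s=load(n); d=cv2.GaussianBlur(cv2.imread(f'pics/{n}.png'),(0,0),.7).astype(float); q=d[:,:,0]-d[:,:,2]
    def edge(v): 
        g=np.abs(np.diff(v)); i=int(g.argmax()); k=slice(max(i-1,0),i+2); return (np.arange(len(g))[k]*g[k]).sum()/g[k].sum()+.5
    R0=[(c,228+edge(q[228:246,c])) for c in range(308,334,4)]
    C0=[(326+edge(q[r,326:342]),r) for r in range(210,236,4)]
    F=onz(s,R0,.072); S=onz(s,C0,.072); pf=np.polyfit(F[:,1],F[:,0],1); ps=np.polyfit(S[:,0],S[:,1],1)
    print(n,'front x',np.median(F[:,0]).round(4),'yaw front',-pf[0],'yaw side',ps[0],'side y',np.median(S[:,1]).round(4), 'mid', np.polyval(ps,.56)-.015)
E
```

```text
w6 front x 0.5922 yaw front -0.21162337407781598 yaw side 0.19886352564863036 side y -0.1602 mid -0.179376347540192
w7 front x 0.5926 yaw front 0.013611473202063767 yaw side 0.022984526102947735 side y -0.1664 mid -0.1817806848272589
```

```bash
python3 -c "
from station import env; print(env.finish_job())"
```

```text
the job is handed in; nothing more can be done
None
```

I handed the job in at about 20 s. The stop is in the channel with its block face about 1–2 mm short of the pointer tip by my measurements (4 mm allowed). The clamp bar is turned to its end stop, the pointer shows no movement in the side view, and the arm is clear; the hand-in gave no verdict.

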